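# Refit a hob knob on its D-spindle and keep it pressed in

### The arm

A 6-joint arm with a two-finger parallel gripper is mounted at the origin on the work surface. World frame = base frame: x ahead of the robot, y to its left, z up, the work surface at z = 0. Lengths are in m, angles in rad, forces in N, time in s.
With the tool pointing down it reaches from about 0.4 to 0.825 m from the base axis. Payload 7 kg.
Tool frame: the origin (TCP) lies midway between the tips of the shut fingers; the grasp point (between the pads) lies 19 mm behind it; z points along the fingers, y is the line along which they close (so a half turn about z gives the same grasp; the last joint's range is limited). The gripper opens to 85 mm and grips with 20 to 120 N. Pads are 22 mm wide; open, the fingers measure 114 mm over their backs; the gripper's body (76 mm by 85 mm) begins 54 mm behind the grasp point. The pads swing forward as they close: fully open they stand 13 mm farther back than shut.
Start: joints at [1.575, 0.359, 0.012, 0, -1.224, -0.288], TCP at [0.189, 0.648, 0.231] pointing down, gripper open.
Joint ranges: [-3.07, 3.07], [-1.43, 2.12], [-1.02, 1.25], [-3.03, 1.67], [-3.05, -0], [-3.03, 3.03]. Speed limits (rad/s): [2.39, 2.39, 3.01, 3.14, 3.14, 3.14].

### API

Orientations are given as a rotation vector (axis times angle).
In Python, from workcell import robot, eoat, cams, hand_in gives the robot as it stands. Calls block until the motion is done:
- robot.move_pose(position, orientation): joint-space move of the TCP to a pose.
- robot.move_straight(position, ori=None, velocity=0.15): straight line of the TCP; ori=None keeps the orientation; velocity is the mean speed in m/s.
- robot.move_j(angles): joint-space move.
- eoat.set_gripper(opening, effort=None): opening from 0.0 (shut) to 1.0 (fully open); effort is the grip in N (None keeps the last); returns when the fingers have stopped.
- robot.pause(seconds).
- robot.ik(position, orientation): joint angles nearest the present ones, or None.
- robot.get_state(): the state.
- cams.read_camera(name): name is "scene" or "top" or "wrist"; returns a dict with "img" (384x512x3 uint8, red, green, blue), "depth" (384x512 float32, m along the optical axis (not along the pixel's ray), 0 where there is no reading), "camera_matrix" (3x3 intrinsics, pixels), "extrinsics" (4x4, takes a point from camera to world coordinates). Camera axes: x right, y up, looking along -z (the intrinsics and any distortion apply to the point x, -y, -z); pixel columns grow to the right and rows downward; lengths in m; the calibration is good to about 2 mm. A picture is of the moment at which its call begins.
A pose or a line that the arm cannot do raises robot.Unreachable and nothing moves.
- hand_in(): hands the job in; it is judged then, once.
The state is a dict: "time_s": time; "joints": joint angles; "joint_vel": joint speeds; "joint_efforts": joint torques, N m; "tool_pos": TCP position; "eef_rot": TCP orientation; "force": force on the tool from outside, world axes, zero at the start; "ft_torque": the same for the moment, N m; "grip_width": opening from 0.0 (shut) to 1.0 (fully open); "grasp_force": force on a finger pad.
Only numpy, scipy, OpenCV 4.12 (cv2) and the standard library are available. Lean on these libraries where they do the work, as an engineer would, in place of code of your own. Each camera call takes 0.05 s, during which the arm holds its last target. There are 200 camera calls.

### The job

One gas tap of the small hob on the island has lost its control knob; a matching knob is in the red casserole where spare parts are kept. Lift the casserole's lid off by its knob and set it down gently, flat and right way up, on the bare worktop, take the black control knob out, turn it so that its D-shaped bore matches the flat of the bare brass spindle, push it fully home and press it down against the tap's spring, finishing while still holding the knob pressed well in, as for lighting the burner. Leave the casserole and the spare burner cap in it, the other hob knob, the oil bottle and the two mills alone.

Things in the scene. Friction and masses are not known exactly. Their poses are not given: they have to be found in the camera images.
- hob: Two-burner stainless gas hob, fixed: 510 mm deep (x), 290 wide (y), 8 high. Origin: middle of its front edge at worktop level; x points from its two controls (60 mm behind the front edge, 55 mm either side) away from the robot to the burners. Black pan supports, 50 mm above the worktop, begin 111 mm behind the front edge. A black off dot lies 34 mm beyond (+x) each control.
- spindle_top (a point): Top centre of the bare brass spindle, 31 mm above the worktop (23 above the hob) when not pressed. Round 10 mm shaft with one flat 1 mm from its axis over its whole length, top chamfered 1 mm; black rubber grommet at its foot. Site x: outward normal of the flat (the hob's +x, to the off dot); z up. It does not turn. It may be the left or the right control.
- spindle (a joint): How far the bare spindle is pressed into the tap against its spring, m: 0 released, 0.005 the stop. The spring needs about 3.6 N to start moving and 9.6 N at the stop, and pushes the spindle back when let go.
- fitted_knob_top (a point): Top centre of the knob already fitted on the other control, 110 mm beside the bare spindle, 52 mm above the worktop; same kind of knob as the loose one, here in its proper position, pointer (+x) towards its off dot. Leave it alone.
- fitted_knob (a joint): How far the fitted knob is pressed in, m (0 released, 0.005 the stop; same spring as the bare spindle).
- knob: Loose black metal control knob, about 120 g, upright on the casserole's floor. Origin: centre of its underside, z up. Round skirt 44 mm in diameter (41 at its top), 18 high; on it a finger bar 40 mm long (x), 12 wide (y), from 18 to 36 mm above the origin, best gripped across the 12 mm. A white pointer line marks the bar's +x end. D-bore in the underside: see knob_seat.
- knob_seat (a point): Blind end of the knob's D-bore, on its axis, 15 mm above its underside. Bore 11 mm in diameter, flat 1.4 mm from the axis on the pointer (+x) side, mouth chamfered 1.5 mm: it fits one way only, knob +x along spindle_top +x. Fully home this point meets spindle_top and the underside is 8 mm above the hob's steel (3 mm with the spindle at its stop).
- pot: Red stoneware casserole, 180 mm outside diameter, 66 mm high, wall 6 mm, floor 6 mm thick (inside 168 mm wide), about 0.9 kg; two small lugs at its x ends reach 107 mm from its axis. Origin: centre of its underside, on the worktop.
- lid: The casserole's loose red lid, 182 mm in diameter, about 0.45 kg, dome 22 mm high. Origin: centre of its underside, the bottom of a 156 mm wide plug that hangs 6 mm into the casserole; so 60 mm above the worktop when on, 0 when lying on the worktop.
- lid_knob (a point): Middle of the grip of the steel knob on the lid, 43 mm above the lid's origin: a disc 34 mm in diameter from 36 to 50 mm above the origin (top at 53 mm), on a thinner neck.
- spare_cap: Black spare burner cap in the casserole, 44 mm in diameter, 12 mm high, beside the knob. Origin: centre of its underside. It stays there.
- oil_bottle: Oil bottle, 64 mm in diameter, 220 mm high, yellow cap and label. Origin: centre of its underside. Bystander.
- pepper_mill: Pepper mill, dark filling, black top, 57 mm in diameter, 167 mm high. Origin: centre of its underside. Bystander.
- salt_mill: Salt mill, pink filling, black top, 57 mm in diameter, 167 mm high. Origin: centre of its underside. Bystander.
Things that resemble listed ones, but are neither listed nor needed, are in the scene too. Leave any pink look-alike of the lid alone.

How it is judged:
By the outcome, as a careful person would: the job done as asked, in the order asked, and still so for the second after the job is handed in, while the arm keeps its last pose, push and grip.
It also fails if it takes over 58 s, if anything falls off the work surface, if the arm or the gripper's body presses on something with over 40 N, if the wrist force passes 120 N, or if a joint passes its speed limit or range.

## Working session

There is one attempt and no reset: what is moved stays moved. The work goes in short steps, each a Python script; the robot and the scene stay as the last script left them, time stands still between calls to the robot, and variables do not carry over. Pictures are saved under pics/ and viewed, at most 10 in all, crops included, and the job is handed in when it is done.

```bash
mkdir -p pics; ls
cat > h.py <<'E'
import numpy as np, cv2
from workcell import robot, eoat, cams, hand_in
def grab(n):
    d=cams.read_camera(n); return d
def save(d,f,crop=None,s=1):
    im=d["img"][:,:,::-1]
    if crop: c0,r0,c1,r1=crop; im=im[r0:r1,c0:c1]
    im=cv2.resize(im,None,fx=s,fy=s,interpolation=cv2.INTER_CUBIC); cv2.imwrite("pics/"+f,im)
def ray(d,u,v):
    K=np.array(d["camera_matrix"]);E=np.array(d["extrinsics"])
    r=np.array([(u-K[0,2])/K[0,0],-(v-K[1,2])/K[1,1],-1.])
    return E[:3,3],E[:3,:3]@r
def atz(d,u,v,z):
    o,r=ray(d,u,v); return o+r*(z-o[2])/r[2]
def dep(d,u,v):
    o,r=ray(d,u,v); return o+r*d["depth"][int(round(v)),int(round(u))]
def proj(d,p):
    K=np.array(d["camera_matrix"]);E=np.array(d["extrinsics"])
    c=E[:3,:3].T@(np.asarray(p)-E[:3,3]); return K[0,2]+K[0,0]*c[0]/-c[2],K[1,2]-K[1,1]*c[1]/-c[2]
def cloud(d):
    K=np.array(d["camera_matrix"]);E=np.array(d["extrinsics"]);z=d["depth"]
    v,u=np.mgrid[:z.shape[0],:z.shape[1]]
    c=np.stack([(u-K[0,2])/K[0,0]*z,-(v-K[1,2])/K[1,1]*z,-z],-1)
    return c@E[:3,:3].T+E[:3,3]
E
python3 - <<'E'
from h import *
for n in("scene","top"):
    d=grab(n); print({k:(v if k in("camera_matrix","extrinsics") else np.shape(v)) for k,v in d.items()}); save(d,n+"0.png",s=1.5)
print(robot.get_state())
E
```

```text
pics
{'img': (384, 512, 3), 'depth': (384, 512), 'camera_matrix': array([[491.63750499,   0.        , 249.20400337],
       [  0.        , 491.63750499, 193.11205407],
       [  0.        ,   0.        ,   1.        ]]), 'extrinsics': array([[ 0.3994086 , -0.74089136,  0.53995627,  1.20000715],
       [ 0.91669836,  0.33027285, -0.22490879, -0.23721705],
       [-0.01169992,  0.58480753,  0.81108771,  1.11155032],
       [ 0.        ,  0.        ,  0.        ,  1.        ]])}
{'img': (384, 512, 3), 'depth': (384, 512), 'camera_matrix': array([[477.6808154 ,   0.        , 255.9811052 ],
       [  0.        , 477.6808154 , 190.77164657],
       [  0.        ,   0.        ,   1.        ]]), 'extrinsics': array([[ 0.00530402,  0.98859405, -0.15051134,  0.33952328],
       [-0.99961019,  0.00936732,  0.02630053,  0.04862691],
       [ 0.02741044,  0.15031317,  0.98825838,  1.11411879],
       [ 0.        ,  0.        ,  0.        ,  1.        ]])}
{'time_s': 0.1, 'joints': array([ 1.57505529e+00,  3.59309836e-01,  1.11539481e-02, -3.06116674e-04,
       -1.22410124e+00, -2.88087686e-01]), 'joint_vel': array([ 0.00179267, -0.00103002,  0.00104969,  0.00139155, -0.00079839,
        0.00194404]), 'joint_efforts': array([-3.04114110e-03, -5.84762871e+01,  2.94108546e+01,  6.95462778e+00,
       -3.21015999e-03,  1.05096467e-05]), 'tool_pos': array([0.18893626, 0.64757035, 0.23046283]), 'eef_rot': array([ 3.10851502e+00, -4.44293772e-01, -1.13023333e-04]), 'force': array([ 0.48240356,  0.4952072 , -0.9713885 ]), 'ft_torque': array([-0.01513932, -0.03684331, -0.02530541]), 'grasp_force': 0.0, 'grip_width': 0.9999266864923994}
```

View pics/scene0.png

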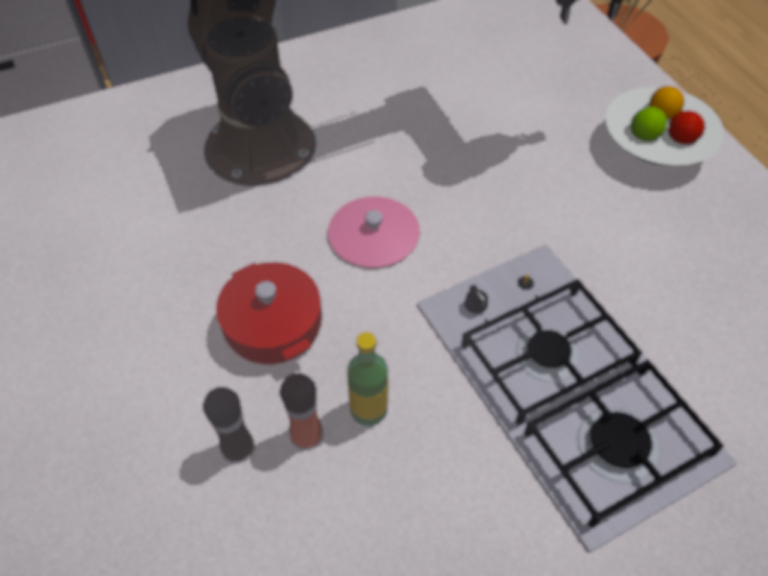

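View pics/top0.png

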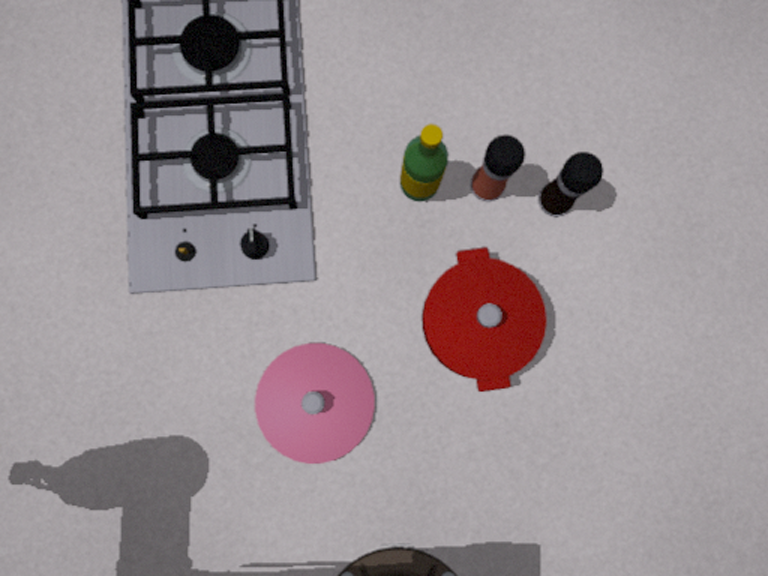

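Scene and top pictures agree on the layout:

| Item | Top picture | Scene picture |
|---|---|---|
| Red casserole, lid knob | (490,316) | (265,292) |
| Pink look-alike lid, not to be touched | (313,402) | (374,218) |
| Bare brass spindle (left control) | (185,250) | (526,281) |
| Fitted knob, not to be touched | (256,244) | (475,299) |
| Oil bottle | (425,165) | – |
| Salt mill | (495,170) | – |
| Pepper mill | (572,185) | – |

The red lid's steel knob could be confused with the pink lid's knob. The bare spindle could be confused with the fitted knob. I choose the red lid and the left control.

```bash
cat >> h.py <<'E'
def tri(obs):
    A=np.zeros((3,3));b=np.zeros(3);L=[]
    for d,u,v in obs:
        o,r=ray(d,u,v); r=r/np.linalg.norm(r); P=np.eye(3)-np.outer(r,r); A+=P;b+=P@o; L.append((o,P))
    x=np.linalg.solve(A,b); return x,[np.linalg.norm(P@(x-o)) for o,P in L]
E
python3 - <<'E'
from h import *
s=grab("scene");t=grab("top")
c=lambda a:(a+.5)/1.5-.5
for n,a,b in [("lidknob",(265,291),(490,315)),("pinkknob",(374,217),(313,402)),("spindle",(526,281),(185,249)),("fitted",(475,298),(256,243)),
   ("oilcap",(366,341),(432,134)),("salt",(299,388),(504,152)),("pepper",(224,402),(581,170))]:
    x,e=tri([(s,c(a[0]),c(a[1])),(t,c(b[0]),c(b[1]))]); print(n,x.round(4),np.round(e,4),dep(s,c(a[0]),c(a[1])).round(3),dep(t,c(b[0]),c(b[1])).round(3))
# hob corners & pot lugs
for p in [(132,292),(315,280),(126,70),(301,20)]: print("hob",atz(t,c(p[0]),c(p[1]),.008).round(4))
for p in [(474,251),(494,388)]: print("lug",atz(t,c(p[0]),c(p[1]),.05).round(4))
# top-cloud based
P=cloud(t);im=t["img"].astype(int)
red=(im[...,0]>110)&(im[...,1]<60)&(im[...,2]<60)
q=P[red]; print("red",q.shape,np.percentile(q[:,2],[1,50,99]))
m=red&(P[...,2]>.055); ct=max(cv2.findContours(m.astype(np.uint8),0,2)[0],key=len); pts=np.array([P[y,x,:2] for [[x,y]] in ct]); 
print("circ",cv2.minEnclosingCircle(pts.astype(np.float32)))
pk=(im[...,0]>150)&(im[...,1]<150)&(im[...,0]-im[...,1]>70)&~red; pk[:220]=False
print("pink",P[pk].min(0),P[pk].max(0))
kn=(P[...,2]>.1)&(np.hypot(P[...,0]-.5,P[...,1]+.1)<.09); print("knobtop",P[kn].mean(0),kn.sum())
save(s,"c1.png",(320,160,380,220),10); save(t,"c2.png",(70,120,220,200),5)
from scipy.spatial.transform import Rotation as R
print(R.from_rotvec(robot.get_state()["eef_rot"]).as_matrix().round(3))
E
```

```text
lidknob [ 0.4543 -0.128   0.102 ] [0.0016 0.0016] [ 0.458 -0.127  0.106] [ 0.452 -0.127  0.116]
pinkknob [0.3301 0.1259 0.0437] [0.002 0.002] [0.334 0.126 0.048] [0.33  0.123 0.053]
spindle [0.5637 0.331  0.0122] [0.0012 0.0012] [0.567 0.329 0.018] [0.561 0.327 0.024]
fitted [0.5705 0.2185 0.0314] [0.0015 0.0015] [0.574 0.217 0.038] [0.567 0.215 0.047]
oilcap [ 0.6803 -0.036   0.2145] [0.0011 0.0011] [ 0.683 -0.036  0.219] [ 0.678 -0.037  0.219]
salt [ 0.6788 -0.1434  0.1525] [0.0009 0.0009] [ 0.686 -0.144  0.165] [ 0.674 -0.141  0.167]
pepper [ 0.6548 -0.2513  0.1506] [0.0016 0.0016] [ 0.662 -0.25   0.162] [ 0.65  -0.248  0.166]
hob [0.4956 0.409  0.008 ]
hob [0.5171 0.1273 0.008 ]
hob [0.8587 0.4396 0.008 ]
hob [0.9513 0.1589 0.008 ]
lug [ 0.5573 -0.1159  0.05  ]
lug [ 0.3513 -0.1427  0.05  ]
red (5194, 3) [0.05450559 0.07586006 0.08432588]
circ ((0.4244445562362671, -0.07461876422166824), 0.14977002143859863)
pink [0.23984692 0.03645683 0.00560584] [0.4153839  0.20769557 1.11411879]
knobtop [ 0.45322916 -0.12529134  0.11174991] 204
[[ 0.96  -0.28  -0.   ]
 [-0.28  -0.96  -0.001]
 [ 0.     0.001 -1.   ]]
```

View pics/c2.png

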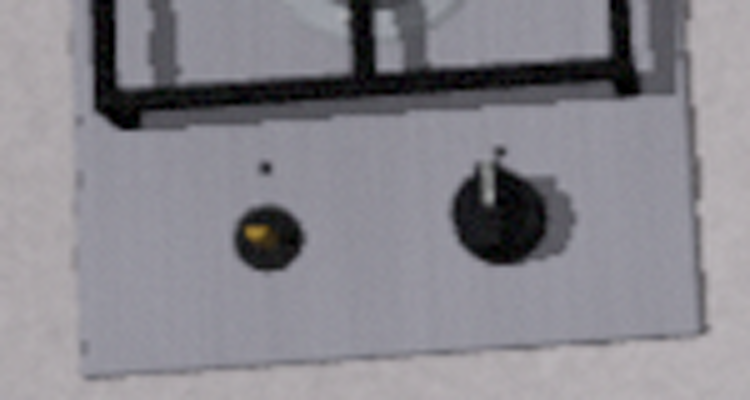

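The crop shows the left control at (268,238) as bare brass with its off dot at (265,167). The fitted knob is at (500,215) with its white pointer towards the hob's +x. The hob yaw is about +4.5°, and the choice of control is confirmed. Next I raise the arm and look at the lid knob with the wrist camera from two places.

```bash
cat >> h.py <<'E'
from scipy.spatial.transform import Rotation as R
def down(yaw): return (R.from_euler('z',yaw)*R.from_euler('x',np.pi)).as_rotvec()
E
python3 - <<'E'
from h import *
p=robot.get_state()["tool_pos"]
robot.move_straight([p[0],p[1],.40],velocity=.3)
for y in np.arange(-3,3.2,.5):
    q=robot.ik([.40,-.127,.30],down(y)); q2=robot.ik([.565,.33,.1],down(y)); print(round(y,2), None if q is None else q.round(2), None if q2 is None else q2.round(2))
E
```

```text
-3.0 [ 0.17 -0.12 -0.39 -0.   -1.3  -1.6 ] [ 0.83  0.43 -0.2  -0.   -0.94 -2.26]
-2.5 [ 0.17 -0.12 -0.39  0.   -1.3  -1.1 ] [ 0.83  0.43 -0.2  -0.   -0.94 -1.76]
-2.0 [ 0.17 -0.12 -0.39  0.   -1.3  -0.6 ] [ 0.83  0.43 -0.2  -0.   -0.94 -1.26]
-1.5 [ 0.17 -0.12 -0.39  0.   -1.3  -0.1 ] [ 0.83  0.43 -0.2   0.   -0.94 -0.76]
-1.0 [ 0.17 -0.12 -0.39  0.   -1.3   0.4 ] [ 0.83  0.43 -0.2   0.   -0.94 -0.26]
-0.5 [ 0.17 -0.12 -0.39  0.   -1.3   0.9 ] [ 0.83  0.43 -0.2   0.   -0.94  0.24]
0.0 [ 0.17 -0.12 -0.39  0.   -1.3   1.4 ] [ 0.83  0.43 -0.2   0.   -0.94  0.74]
0.5 [ 0.17 -0.12 -0.39 -0.   -1.3   1.9 ] [ 0.83  0.43 -0.2   0.   -0.94  1.24]
1.0 [ 0.17 -0.12 -0.39  0.   -1.3   2.4 ] [ 0.83  0.43 -0.2   0.   -0.94  1.74]
1.5 [ 0.17 -0.12 -0.39  0.   -1.3   2.9 ] [ 0.83  0.43 -0.2   0.   -0.94  2.24]
2.0 [ 0.17 -0.12 -0.39  0.   -1.3  -2.88] [ 0.83  0.43 -0.2   0.   -0.94  2.74]
2.5 [ 0.17 -0.12 -0.39  0.   -1.3  -2.38] None
3.0 [ 0.17 -0.12 -0.39 -0.   -1.3  -1.88] [ 0.83  0.43 -0.2   0.   -0.94 -2.54]
```

```bash
cat >> h.py <<'E'
def redc(d):
    im=d["img"].astype(int); m=((im[...,0]>100)&(im[...,1]<60)&(im[...,2]<60)).astype(np.uint8); return m
E
python3 - <<'E'
from h import *
robot.move_pose([.42,-.127,.38],down(-1.5))
a=grab("wrist"); print(robot.get_state()["time_s"],a["extrinsics"].round(3),a["camera_matrix"].round(1))
robot.move_straight([.42,-.127,.24],velocity=.2)
b=grab("wrist"); print("exp",[np.round(proj(x,[.4535,-.127,.11]),0) for x in(a,b)])
cv2.imwrite("pics/w1.png",np.hstack([a["img"],b["img"]])[:,:,::-1][:, ::1]); 
im=cv2.imread("pics/w1.png"); cv2.imwrite("pics/w1.png",cv2.resize(im,(800,300)))
for d in(a,b):
    P=cloud(d); m=(P[...,2]>.105)&(P[...,2]<.13)&(np.hypot(P[...,0]-.454,P[...,1]+.127)<.05); v,u=np.nonzero(m); print(m.sum(), P[m].mean(0).round(4) if m.any() else 0, P[m].min(0).round(4),P[m].max(0).round(4),u.mean(),v.mean())
E
```

```text
3.8 [[-0.997  0.069  0.021  0.425]
 [-0.072 -0.954 -0.291 -0.202]
 [ 0.    -0.292  0.956  0.522]
 [ 0.     0.     0.     1.   ]] [[276.2   0.  256.2]
 [  0.  276.2 189.6]
 [  0.    0.    1. ]]
exp [array([234., 156.]), array([224., 180.])]
391 [ 0.4525 -0.1275  0.1113] [ 0.4367 -0.1433  0.1051] [ 0.4687 -0.111   0.1145] 234.54987212276214 155.69820971867009
824 [ 0.4526 -0.1279  0.1113] [ 0.4362 -0.1436  0.105 ] [ 0.4691 -0.1105  0.1139] 224.79368932038835 179.64563106796118
```

View pics/w1.png

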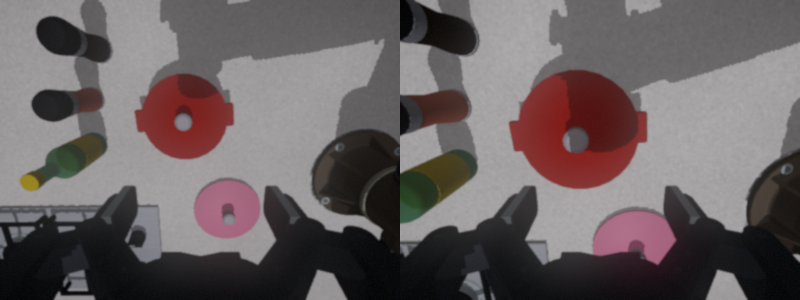

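Both wrist views show the red lid's knob at (183,121) and (575,140), and they agree on (0.4526, -0.1277) with its top at 0.113 m, as expected. I grip and lift it.

Run:
```python
from h import *
o=down(-1.5)
X,Y=.4526,-.1277
robot.move_straight([X,Y,.14],velocity=.2)
robot.move_straight([X,Y,.084],velocity=.08)
print(robot.get_state()["force"])
eoat.set_gripper(0.0,50)
s=robot.get_state();print(s["grip_width"],s["grasp_force"],s["tool_pos"],s["force"])
robot.move_straight([X,Y,.115],velocity=.05)
robot.move_straight([X,Y,.19],velocity=.15)
s=robot.get_state();print(s["grip_width"],s["grasp_force"],s["force"],s["ft_torque"])
robot.move_straight([.45,-.36,.19],velocity=.2)
d=grab("wrist"); t=grab("top")
cv2.imwrite("pics/w2.png",np.hstack([cv2.resize(d["img"],(400,300)),cv2.resize(t["img"],(400,300))])[:,:,::-1])
print(robot.get_state()["time_s"])
```

```text
[-0.26369838  0.45027496  0.41042551]
0.3730745989252365 49.271583940135315 [ 0.45318522 -0.12768578  0.08466352] [-1.49918595  0.38218847  5.85865642]
0.37744491033892663 50.05407174874563 [-0.53059907  0.10475274 -5.18838346] [-0.04795306  0.05015877 -0.00866063]
9.5917
```

View pics/w2.png

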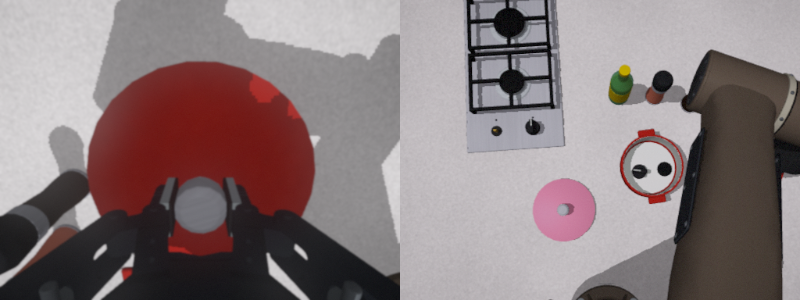

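The lid hangs level in the grip at wrist (200,205). The open casserole in the top view shows two dark items: one at (640,172) with a light pointer (the knob) and one at (664,169) (the cap). I set the lid down.

Run:
```python
from h import *
robot.move_straight([.45,-.36,.05],velocity=.2)
robot.move_straight([.45,-.36,.031],velocity=.06)
f0=robot.get_state()["force"][2]
z=.031
while z>.020:
    z-=.001; robot.move_straight([.45,-.36,z],velocity=.03); f=robot.get_state()["force"][2]-f0
    if f>2.0: break
s=robot.get_state(); print(z,f,s["tool_pos"],s["ft_torque"],s["time_s"])
eoat.set_gripper(.75)
s=robot.get_state(); print(s["grip_width"],s["force"])
robot.move_straight([.45,-.36,.09],velocity=.15)
robot.move_straight([.45,-.30,.25],velocity=.3)
robot.move_pose([.43,-.07,.20],down(-1.5))
d=grab("wrist"); P=cloud(d); r=np.hypot(P[...,0]-.4526,P[...,1]+.1277)
for nm,m in(("bar",(r<.075)&(P[...,2]>.03)&(P[...,2]<.055)),("all",(r<.075)&(P[...,2]>.012)&(P[...,2]<.055))):
    print(nm,m.sum())
print("pot px",proj(d,[.4526,-.1277,.02]),robot.get_state()["time_s"])
u,v=map(int,proj(d,[.4526,-.1277,.02])); print(u,v)
np.savez("d1.npz",**d)
save(d,"w3.png",(max(u-90,0),max(v-75,0),u+90,v+75),4.4)
t=grab("top"); Pt=cloud(t); print("pot rim/lid", atz(t,0,0,0)[:1])
m=redc(t)>0; q=Pt[m&(Pt[...,1]<-.24)]; print("lid", q.min(0),q.max(0)) if len(q) else print("lid hidden")
```

```text
0.023999999999999994 9.752791520523687 [ 0.45003756 -0.36008451  0.02469669] [0.75625316 0.83280489 0.00472767] 12.6583
0.7455357392517997 [ 0.04543335  0.12879466 -0.84788288]
bar 405
all 2263
pot px (np.float64(239.67899837051255), np.float64(120.85661625586822)) 15.3583
239 120
pot rim/lid [0.98050473]
lid [ 0.36087462 -0.45008356  0.00512086] [ 0.53745587 -0.27065742  0.0345466 ]
```

View pics/w3.png

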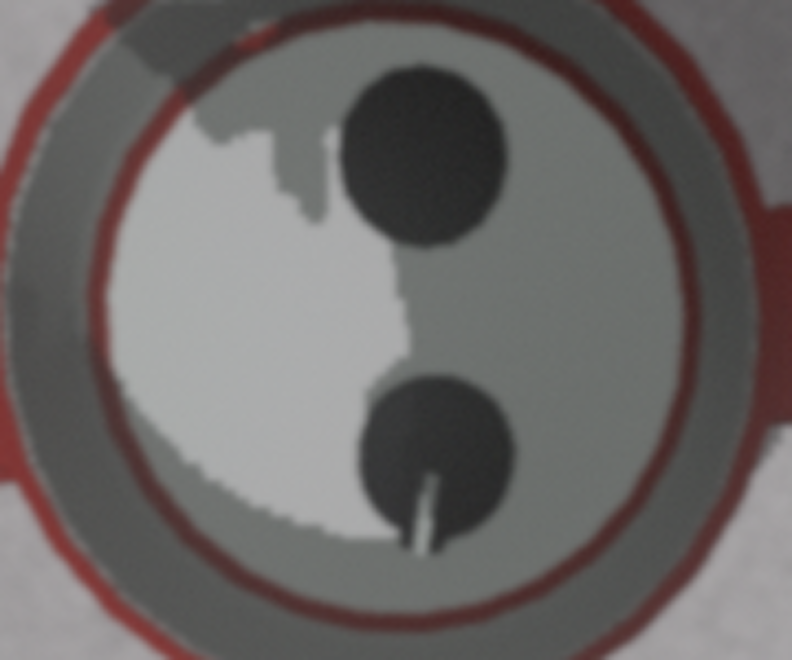

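The crop shows the lidless casserole. The cap is at (424,155). The knob's skirt is at (437,455), and its white pointer runs (432,478)→(422,550), roughly world +y. I compute its pose from the depth and the pointer pixels.

Run:
```python
from h import *
d=dict(np.load("d1.npz"))
P=cloud(d); r=np.hypot(P[...,0]-.4526,P[...,1]+.1277)
C=lambda U,V:(149+(U+.5)/4.4-.5,45+(V+.5)/4.4-.5)
print("skirt",atz(d,*C(437,455),.022)," floor z",dep(d,*C(250,330)), "cap",dep(d,*C(424,155)))
a,b=atz(d,*C(432,478),.042),atz(d,*C(422,550),.042); print("pointer",a,b,np.degrees(np.arctan2(*(b-a)[[1,0]])), dep(d,*C(425,520)))
m=(r<.072)&(P[...,2]>.031)&(P[...,2]<.055); q=P[m]
k=q[:,1]>-.15; q=q[np.hypot(*(q[:,:2]-a[:2]).T)<.045]
top=q[q[:,2]>.036]
print(len(top),top[:,2].mean()); c,(w,h),ang=cv2.minAreaRect(top[:,:2].astype(np.float32)); print(c,w,h,ang)
u,s,vt=np.linalg.svd(top[:,:2]-top[:,:2].mean(0)); print(top.mean(0),np.degrees(np.arctan2(vt[0,1],vt[0,0])))
```

```text
skirt [ 0.44132847 -0.09801049  0.022     ]  floor z [ 0.49375725 -0.12543555  0.00558318] cap [ 0.44930551 -0.17151268  0.01751416]
pointer [ 0.44183703 -0.09521978  0.042     ] [ 0.44323013 -0.07683267  0.042     ] 85.66726953241455 [ 0.44295322 -0.08440272  0.04127063]
397 0.04092226541630539
(0.44159606099128723, -0.0957605242729187) 0.04025651142001152 0.011918747797608376 84.12263488769531
[ 0.44152267 -0.09651797  0.04092227] 84.14681560941585
```

The bar measures 40 × 12 mm, with its top at 0.041–0.042 m, centre (0.4416, -0.0961) and yaw about 84.5°. All of this matches the description. I grasp across it, lift it and view the spindle from two places.

Run:
```python
from h import *
X,Y=.4416,-.0962; y=np.radians(84.5)-np.pi
eoat.set_gripper(.5)
robot.move_pose([X,Y,.10],down(y))
robot.move_straight([X,Y,.026],velocity=.08)
print(robot.get_state()["force"])
eoat.set_gripper(0.0,100)
s=robot.get_state();print(s["grip_width"],s["grasp_force"],s["tool_pos"],s["force"])
robot.move_straight([X,Y,.12],velocity=.12)
robot.move_straight([X,Y,.20],velocity=.25)
s=robot.get_state();print(s["grip_width"],s["grasp_force"])
yh=np.radians(4.4)-np.pi
robot.move_pose([.625,.335,.20],down(yh))
a=grab("wrist"); np.savez("a.npz",**a)
robot.move_straight([.61,.30,.14],velocity=.25)
b=grab("wrist"); np.savez("b.npz",**b)
cv2.imwrite("pics/w4.png",np.hstack([cv2.resize(a["img"],(400,300)),cv2.resize(b["img"],(400,300))])[:,:,::-1])
print(robot.get_state()["time_s"],proj(a,[.562,.328,.031]),proj(b,[.562,.328,.031]))
```

```text
[-0.74851823  0.08970652 -0.65822975]
0.11240733324088524 98.20144057273865 [ 0.441936   -0.09615926  0.0266615 ] [-2.09395053  1.13910618  7.45871564]
0.11251234768868033 97.94290781021118
21.3667 (np.float64(256.0058091160781), np.float64(116.61529140507558)) (np.float64(293.9500311508181), np.float64(139.11152720301038))
```

View pics/w4.png

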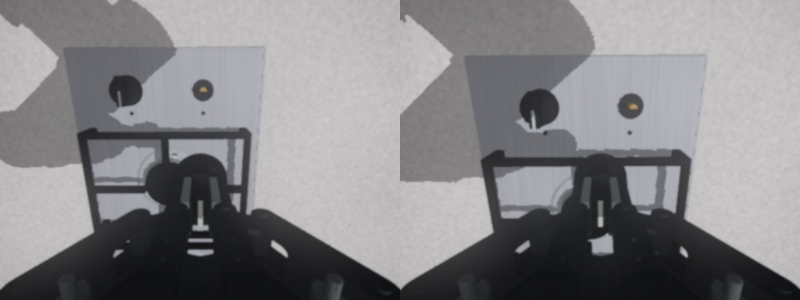

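Both views show the knob held with its pointer visible at (200,212) and (600,215). The bare spindle is at (203,90) and (631,105), with its dot just below at (203,113) and (630,132). I make enlarged crops for precise pixels.

Run:
```python
from h import *
a=dict(np.load("a.npz"));b=dict(np.load("b.npz"))
L=[]
for d,c in((a,(240,92,280,152)),(b,(275,110,315,170))):
    im=d["img"][c[1]:c[3],c[0]:c[2],::-1]; L.append(cv2.resize(im,None,fx=10,fy=10,interpolation=cv2.INTER_CUBIC))
cv2.imwrite("pics/w5.png",np.hstack(L))
for d in(a,b):
    P=cloud(d)
    m=(np.hypot(P[...,0]-.5705,P[...,1]-.2185)<.035)&(P[...,2]>.044)&(P[...,2]<.06); q=P[m][:,:2].astype(np.float32); print("fitted bar",len(q),P[m][:,2].mean(),cv2.minAreaRect(q))
    m=(np.hypot(P[...,0]-.562,P[...,1]-.328)<.02)&(P[...,2]>.022)&(P[...,2]<.04); print("spindle",m.sum(),P[m].mean(0),P[m].min(0),P[m].max(0))
    # knob in hand: points in tool frame
    E=d["extrinsics"]
```

```text
fitted bar 532 0.05035047795072438 ((0.5698116421699524, 0.22296233475208282), (0.038817282766103745, 0.012221003882586956), 4.784368515014648)
spindle 41 [0.55902445 0.33205072 0.02960836] [0.55582452 0.32778369 0.02201447] [0.56141081 0.33665925 0.03131009]
fitted bar 761 0.05044887541033742 ((0.5700111985206604, 0.2226739227771759), (0.03990761935710907, 0.012417145073413849), 4.533241271972656)
spindle 77 [0.55914501 0.33140439 0.0293155 ] [0.5558547  0.32718218 0.02214533] [0.56214564 0.33647166 0.03205123]
```

View pics/w5.png

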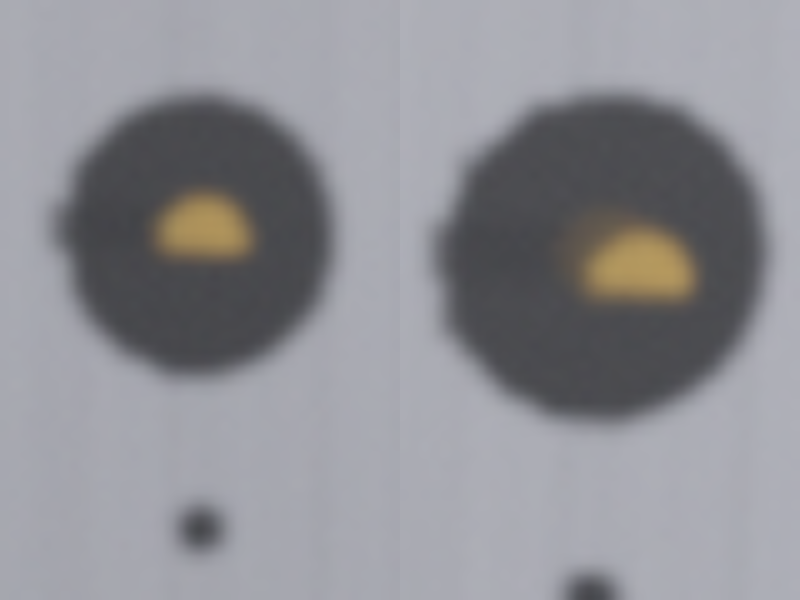

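The crops show the brass D with its flat towards the off dot. The flat's midpoint is at (204,257) on the left and (640-400,299) on the right. The dot is at (200,528) on the left.

Run:
```python
from h import *
a=dict(np.load("a.npz"));b=dict(np.load("b.npz"))
A=lambda U,V:(240+(U+.5)/10-.5,92+(V+.5)/10-.5)
B=lambda U,V:(275+(U+.5)/10-.5,110+(V+.5)/10-.5)
print("flat",tri([(a,*A(204,257)),(b,*B(240,299))]))
for d,F,p in((a,A,(204,257)),(b,B,(240,299))): print("flat@.031",atz(d,*F(*p),.031))
for d,F,p in((a,A,(204,190)),(b,B,(243,224))): print("back@.031",atz(d,*F(*p),.031))
for d,F,p in((a,A,(199,234)),(b,B,(205,257))): print("grommet@.01",atz(d,*F(*p),.011))
for d,F,p in((a,A,(200,528)),(b,B,(190,595))): print("dot@.008",atz(d,*F(*p),.008))
st=robot.get_state(); M=R.from_rotvec(st["eef_rot"]).as_matrix(); P=(cloud(b)-st["tool_pos"])@M   # tool frame, b pose
# bar ends beyond the pads, and skirt
im=b["img"].astype(int)
m=(np.abs(P[...,1])<.03)&(P[...,2]>-.03)&(P[...,2]<.03)&(np.abs(P[...,0])<.04)
for lo in np.arange(-.02,.025,.004):
    q=P[m&(P[...,2]>=lo)&(P[...,2]<lo+.004)]
    if len(q)>5: print(round(lo,3),len(q),q.min(0).round(4),q.max(0).round(4))
print(st["tool_pos"])
```

```text
flat (array([0.56229154, 0.3324102 , 0.0291207 ]), [np.float64(0.0001235778121730251), np.float64(0.00012357781217340295)])
flat@.031 [0.5623345  0.33232786 0.031     ]
flat@.031 [0.56198429 0.33216003 0.031     ]
back@.031 [0.55535167 0.33175952 0.031     ]
back@.031 [0.55537663 0.33162748 0.031     ]
grommet@.01 [0.56055323 0.33186787 0.011     ]
grommet@.01 [0.56031889 0.33150999 0.011     ]
dot@.008 [0.59462784 0.33477818 0.008     ]
dot@.008 [0.59426752 0.33438201 0.008     ]
-0.02 228 [ 0.0031 -0.0199 -0.02  ] [ 0.0129  0.0163 -0.0161]
-0.016 1440 [-0.02  -0.02  -0.016] [ 0.0204  0.0163 -0.012 ]
-0.012 271 [-0.0204 -0.0201 -0.012 ] [ 0.0205  0.0163 -0.008 ]
-0.008 179 [ 0.0075 -0.0192 -0.008 ] [ 0.0205  0.0159 -0.004 ]
-0.004 103 [ 0.0077 -0.0131 -0.004 ] [ 0.0203  0.0131 -0.    ]
0.0 153 [ 0.0035 -0.0205  0.0002] [0.0203 0.0166 0.004 ]
0.004 729 [ 0.0014 -0.022   0.004 ] [0.0209 0.0182 0.008 ]
0.008 194 [ 0.0055 -0.022   0.008 ] [0.0215 0.0183 0.012 ]
0.012 174 [ 0.0008 -0.0231  0.012 ] [0.0218 0.0185 0.016 ]
0.016 175 [ 0.0048 -0.0227  0.016 ] [0.0221 0.0192 0.02  ]
0.02 103 [ 0.005  -0.0232  0.02  ] [0.022  0.0188 0.0233]
[0.6108414  0.29972239 0.14108664]
```

The measurements give the spindle axis at (0.561, 0.332), height 0.029–0.031, hob yaw 4.65°. The knob seen in the hand shows the wrist camera reading about 1.9 mm low along tool y, so I correct the target to about (0.5606, 0.334). I descend step by step with force checks.

```bash
cat > ins.py <<'E'
from h import *
import sys
X,Y=float(sys.argv[1]),float(sys.argv[2]); yaw=np.radians(4.6)-np.pi
if robot.get_state()["tool_pos"][2]>.1: robot.move_pose([X,Y,.085],down(yaw))
robot.move_straight([X,Y,.057],down(yaw),velocity=.1)
robot.pause(.2); s=robot.get_state(); f0=s["force"].copy(); print(s["tool_pos"],f0,s["eef_rot"])
z=.057
while z>.038:
    z-=.0015; robot.move_straight([X,Y,z],velocity=.03); s=robot.get_state(); f=s["force"]-f0
    print(round(z,4),(s["tool_pos"]*1e3).round(1),f.round(1),s["ft_torque"].round(2))
    if f[2]>7 or np.hypot(*f[:2])>12: print("STOP"); break
print(s["time_s"])
E
python3 ins.py .5606 .3338
```

```text
[0.56116549 0.33407091 0.05783447] [-0.38767146  0.67815949 -2.04452402] [-1.25875911e-01  3.13799496e+00  1.34770729e-03]
0.0555 [560.6 333.8  55.6] [ 0.  -0.8  0.4] [-0.04 -0.01 -0.01]
0.054 [560.5 333.7  53.8] [-0.2 -1.  -0.3] [ 0.03 -0.01 -0.05]
0.0525 [560.5 333.7  52.3] [ 0.  -0.5  0.5] [-0.    0.05 -0.01]
0.051 [560.6 333.7  50.8] [ 0.6 -0.2  0.6] [-0.   -0.03  0.01]
0.0495 [560.5 333.7  49.4] [ 0.1 -0.7  1.8] [-0.16  0.11  0.01]
0.048 [560.3 333.5  47.7] [-0.3 -1.1 -0.2] [-0.38  0.2  -0.02]
0.0465 [560.3 333.5  46.2] [-0.  -1.8 -0.3] [-0.61  0.3  -0.07]
0.045 [560.4 333.6  44.8] [-0.7 -2.8  0.1] [-0.78  0.48 -0.03]
0.0435 [560.4 333.5  43.3] [-0.5 -3.9  1.5] [-1.    0.55  0.02]
0.042 [560.4 333.6  41.7] [-1.6 -4.1 -0.4] [-1.22  0.67 -0.02]
0.0405 [560.4 333.5  40.2] [-1.5 -4.5  0.8] [-1.34  0.76 -0.01]
0.039 [560.4 333.5  38.7] [-2.  -4.3 -0.7] [-1.5   0.91 -0.04]
0.0375 [560.4 333.5  37.3] [-1.4 -5.2 -0.1] [-1.55  0.99  0.01]
25.675
```

The knob slid over the spindle with almost no axial force, so the D matched. I nudge slightly to relieve the side load, then press in while watching the spring curve.

Run:
```python
from h import *
X,Y=.5604,.3333
f0=np.array([-.39,.68,-2.04])
z=.0375
robot.move_straight([X,Y,z],velocity=.02)
while z>.0295:
    s=robot.get_state(); f=s["force"]-f0
    print(round(z,4),(s["tool_pos"]*1e3).round(1),f.round(1),s["ft_torque"].round(2))
    if f[2]>12.5 or np.hypot(*f[:2])>15: break
    z-=.0007; robot.move_straight([X,Y,z],velocity=.02); robot.pause(.1)
robot.pause(.3); s=robot.get_state(); print(s["tool_pos"],s["force"]-f0,s["grip_width"],s["grasp_force"],s["time_s"])
```

```text
0.0375 [560.4 333.5  37.4] [-2.  -3.5 -1.9] [-1.05  0.87 -0.  ]
0.0368 [560.4 333.4  36.9] [-3.  -3.2  1.8] [-1.09  1.09 -0.02]
0.0361 [560.5 333.4  36.4] [-1.9 -3.4  4.4] [-1.23  1.41 -0.01]
0.0354 [560.5 333.4  35.6] [-3.  -3.3  4.5] [-1.23  1.46 -0.01]
0.0347 [560.5 333.4  34.9] [-2.4 -3.4  5.7] [-1.16  1.47 -0.06]
0.034 [560.5 333.4  34.1] [-3.5 -3.9  6.7] [-1.11  1.42 -0.01]
0.0333 [560.5 333.4  33.5] [-3.2 -3.7  7.9] [-1.17  1.56  0.02]
0.0326 [560.5 333.4  32.9] [-3.8 -3.4  9.5] [-1.14  1.63 -0.03]
0.0319 [560.5 333.4  32.3] [-4.7 -3.7  9.1] [-1.25  1.74 -0.04]
0.0312 [560.5 333.4  31.7] [-4.8 -4.4  9.2] [-1.24  1.84 -0.05]
0.0305 [560.6 333.4  31.5] [-7.1 -4.8 13.3] [-1.46  2.31 -0.02]
[0.5605943  0.33341593 0.03149254] [-3.78536711 -4.14096903 13.45637383] 0.1093754095485711 100.03641128540039 29.725
```

The curve matches the spring: 4.4 N at the start, about 9.5 N after 5 mm, then a rise at the stop. One last look before handing in.

Run:
```python
from h import *
d=grab("wrist");t=grab("scene")
cv2.imwrite("pics/w6.png",np.hstack([cv2.resize(d["img"],(400,300)),cv2.resize(t["img"],(400,300))])[:,:,::-1])
print(robot.get_state()["force"])
```

```text
[-5.8263298  -3.43911085 12.63966859]
```

View pics/w6.png

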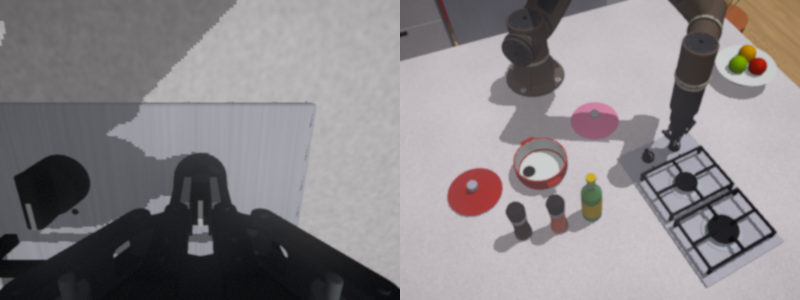

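The knob sits flat on the hob in the grip at wrist (200,190). In the scene view the red lid lies flat at (475,191), the cap is still in the casserole at (528,172), and the bystanders are unmoved. I hand in.

```bash
python3 -c "
from workcell import hand_in
print(hand_in())"
```

```text
the job is handed in; nothing more can be done
None
```

The job is handed in at about 30 s of robot time: the lid lies flat on the bare worktop, and the knob is on the bare spindle, held pressed in to the stop at about 13 N.

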